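# Switch on the pH meter and press its yellow calibrate key

### The job

With the fingertips, switch on the pH meter (the white bench meter with the green stripes) by pushing down the raised far end of its red rocker switch, then gently press that meter's yellow calibrate key all the way down, let it spring back up and draw the hand clear. Only touch, never pick up or shift anything: leave the meter standing where it is, and leave its other keys, the orange-striped meter and all the bottles and boxes alone.

Things in the scene. Friction and masses are not known exactly. Their poses are not given: they have to be found in the camera images.
- ph: pH meter, to be operated: white, GREEN stripes, pale display, 220x190 mm, loose, 1 kg. Origin: underside centre; x front (keys, robot side) to back (display), y left, z up. Deck 50 mm high; display hood 84 mm high at x +86..110, sloping down to the deck at x +42. Keys at x -72: yellow y +58, blue 0, grey -58 mm. Red rocker at x 0, y -58. Fixed grey knobs 65 mm high at x +4, y +20 and +65.
- ph_rocker_dot (a point): White dot on the far (back) end of the pH meter's red rocker switch, on its upper surface, 17 mm from the pivot. Off: this end stands up, the dot about 69 mm above the table; on: it is down, about 61 mm. Push it straight down to switch on.
- ph_rocker (a joint): pH meter's rocker switch, rad: 0 off (far, dotted end up), 0.5 on (far end fully down). Paddle 50 mm along the meter's x, 24 mm wide, pivot across its middle 61 mm above the table. It stays where it is left; about 2 N at the dot moves it.
- ph_yellow_top (a point): Centre of the top of the pH meter's yellow key, 61 mm above the table when up. Spring key, disc 26 mm across; stands 11 mm proud of the deck and goes down 6 mm (about 1.3 N to start, 4 N fully down), springs back by itself.
- ph_yellow (a joint): Travel of the pH meter's yellow key, m: 0 up, 0.006 fully down.
- ph_blue (a joint): Travel of the blue key of the pH meter, m: 0 up, 0.006 fully down; same kind of key, to be left alone.
- ph_grey (a joint): Travel of the grey key of the pH meter, m: 0 up, 0.006 fully down; same kind of key, to be left alone.
- cond_blue (a joint): Travel of the blue key of the conductivity meter, m: 0 up, 0.006 fully down; same kind of key, to be left alone.
- cond_yellow (a joint): Travel of the yellow key of the conductivity meter, m: 0 up, 0.006 fully down; same kind of key, to be left alone.
- cond_grey (a joint): Travel of the grey key of the conductivity meter, m: 0 up, 0.006 fully down; same kind of key, to be left alone.
- cond: The conductivity meter, to be left alone: same housing, size, axes and switch place as the pH meter but with ORANGE stripes and a dark display; its keys are in another order (blue y +58, yellow y 0, grey y -58 mm).
- cond_rocker (a joint): Conductivity meter's red rocker switch, rad: already on (about 0.5), must stay on.
- amber_dropper: Small amber glass dropper bottle with red bulb, 38 mm across, 96 mm tall; loose bystander. Origin: centre of the underside.
- clear_dropper: Small clear glass dropper bottle with white bulb, 48 mm across, 96 mm tall; loose bystander. Origin: centre of the underside.
- reagent: White plastic reagent bottle with black cap, 68 mm across, 150 mm tall; loose bystander. Origin: centre of the underside.
- amber_jar: Amber jar with black lid, 52 mm across, 85 mm tall; loose bystander. Origin: centre of the underside.
- beaker: Glass beaker, 64 mm across, 85 mm tall; loose bystander. Origin: centre of the underside.
- carton: Cardboard carton, 130 x 45 mm, 32 mm tall, lying flat; loose bystander. Origin: centre of the underside.

How it is judged:
On the way, in this order (a step that is already met when the one before it is completed fails the run):
1. the pH meter's rocker switch is on, its yellow key still up (value of joint ph_rocker above 0.4 rad and value of joint ph_yellow below 0.002 m), for 0.1 s.
2. the pH meter's yellow key is pressed down (over 4.5 of its 6 mm) (value of joint ph_yellow above 0.0045 m and value of joint ph_rocker above 0.4 rad), for 0.05 s.
At the end, for the whole second after the job is handed in: The pH meter's rocker is on (over 0.40 rad of 0.5), its yellow key and all other keys are up again (within 1 mm), the conductivity meter is still on; both meters and all bystanders stand upright at rest within 12 mm of where they started (value of joint each of ph_rocker, cond_rocker above 0.4 rad and value of joint each of ph_yellow, ph_blue, ph_grey, cond_blue, cond_yellow, cond_grey below 0.001 m and distance of each of ph, cond, amber_dropper, clear_dropper, reagent, amber_jar, beaker, carton from where it was at the start of the episode below 0.012 m and angle between each of ph, cond, amber_dropper, clear_dropper, reagent, amber_jar, beaker, carton's own z axis and vertical below 0.1 rad and linear speed of each of ph, cond, amber_dropper, clear_dropper, reagent, amber_jar, beaker, carton below 0.02 m/s); the robot touches nothing.
It fails at once if the yellow key of the pH meter is pressed while that meter is still switched off (value of joint ph_yellow above 0.003 m and value of joint ph_rocker below 0.4 rad).
It fails at once if another key, on either meter, is pressed (over 3 mm), or the conductivity meter is switched off (value of joint any of ph_blue, ph_grey, cond_blue, cond_yellow, cond_grey above 0.003 m or value of joint cond_rocker below 0.35 rad).
It fails at once if a meter is lifted, carried or shoved (over 12 mm) or tipped up (over 0.1 rad) (distance of any of ph, cond from where it was at the start of the episode above 0.012 m or angle between any of ph, cond's own z axis and vertical above 0.1 rad).
It fails at once if the pH meter is pressed roughly (over 35 N) (contact force between any of the fingers, the arm and ph above 35 N).
It fails at once if a bystander is moved more than 12 mm, lifted or tipped over (distance of any of amber_dropper, clear_dropper, reagent, amber_jar, beaker, carton from where it was at the start of the episode above 0.012 m or angle between any of amber_dropper, clear_dropper, reagent, amber_jar, beaker, carton's own z axis and vertical above 0.3 rad).
It also fails if it takes over 42 s, if anything falls off the work surface, if the arm or the gripper's body presses on something with over 40 N, if the wrist force passes 120 N, or if a joint passes its speed limit or range.

### The arm

A 7-joint arm with a two-finger parallel gripper is mounted at the origin on the work surface. World frame = base frame: x ahead of the robot, y to its left, z up, the work surface at z = 0. Lengths are in m, angles in rad, forces in N, time in s.
With the tool pointing down it reaches from about 0.4 to 0.875 m from the base axis. Payload 19.3 kg.
Tool frame: the origin (TCP) lies at the very end of the fingers, on their centre line; the grasp point (between the pads) lies bot.pinch_z behind it (bot.pinch_z is the distance from the TCP to the grasp point, in m); z points along the fingers, y is the line along which they close (so a half turn about z gives the same grasp; the last joint's range is limited). The gripper opens to 85 mm and grips with 20 to 120 N. Pads are 22 mm wide; open, the fingers measure 114 mm over their backs; the gripper's body (76 mm by 85 mm) begins 54 mm behind the grasp point. The pads swing forward as they close: fully open they stand 13 mm farther back than shut.
Start: joints at [-1.337, 0.521, -0.036, 1.599, 0.021, 1.021, -0.113], TCP at [0.187, 0.596, 0.231] pointing down, gripper open.
Joint ranges: [-2.91, 2.91], [-0.3, 2.13], [-1.5, 1.42], [0.17, 2.43], [-1.26, 4.41], [0.16, 1.93], [-2.52, 2.52]. Speed limits (rad/s): [1.89, 1.89, 2.39, 2.39, 3.01, 3.01, 3.01].

### API

Orientations are given as [roll, pitch, yaw] about the fixed x, y, z axes, in that order (R = Rz(yaw) Ry(pitch) Rx(roll)).
In Python, from workcell import bot, grab_frame, ticket gives the robot as it stands.
- The arm moves only by the tool arm_command, never from a script. Its argument "commands" is a list of rows, each a list of 3 entries, a list of its own where there are three numbers: the shift along the world's x, y, z in mm, then the turn about the world's z in rad, then the gripper command: -1 is fully open, 1 is shut, values between are in proportion. In form: [[[tx, ty, tz], roll, fingers], ...]. A call has 1 to 20 rows; each row shifts and turns the commanded pose from where the row before left it; what a row does not reach is not made up. A row lasts 1/10 s, in which the tool goes at most 50 mm and 8.59 degrees, less where a joint would pass 70% of its speed; a pose out of reach is approached as far as the arm can. A call with a gripper value outside its range is refused whole. The fingers move at their own pace and stop on an object; "newtons" is the grip in N (left out, the last holds). Time passes only in rows, so rows that do not move let the fingers close. It gives the time, the measured TCP pose, the force, the opening and the grip force at its end, in the units of the state.
- bot.observe(): the state, without advancing time (a new reading comes with each control period).
- grab_frame(name): name is "scene" or "top"; returns a dict with "image" (400x640x3 uint8, red, green, blue), "vertical_fov" (degrees; the focal length in pixels is half the picture's height over the tangent of half this angle, whatever the lens; pixels are square), "cx", "cy" (the principal point, pixels), "R" (3x3) and "t" (3): a world point X has camera coordinates R X + t. Camera axes: x right, y down, z forward; pixel columns grow to the right and rows downward; lengths in m; the calibration is good to about 2 mm. A picture is of the moment at which its call begins. There is no depth.
- ticket.job_done(): hands the job in; it is judged then, once.
The state is a dict: "clock": time; "qpos": joint angles; "qd": joint speeds; "joint_efforts": joint torques, N m; "position": TCP position; "tool_rot": TCP orientation; "force": force on the tool from outside, world axes, zero at the start; "moment": the same for the moment, N m; "grip_width": finger opening in m; "finger_force": force on a finger pad.
Only numpy, scipy, OpenCV 4.12 (cv2) and the standard library are available. Lean on these libraries where they do the work, as an engineer would, in place of code of your own. Each camera call takes 0.05 s, during which the arm holds its last target. There are 200 camera calls.

## Working session

There is one attempt and no reset: what is moved stays moved. The work goes in short steps, Python scripts to look and compute and a tool call to move; the robot and the scene stay as the last step left them, time stands still between calls to the robot, and variables do not carry over. Pictures are saved under pics/ and viewed, at most 10 in all, crops included, and the job is handed in when it is done.

Besides the shell and the picture viewer there is one more tool, called after "Call:" as name(argument=value, ...) on one line, values as JSON. arm_command: Moves the arm, as the interface text tells. Its arguments: {"type":"object","properties":{"commands":{"type":"array"},"newtons":{"type":"number"}},"required":["commands"]}

```bash
mkdir -p pics
python3 - <<'E'
from workcell import bot, grab_frame
import cv2,pickle
d={}
for n in("scene","top"):
    f=grab_frame(n);d[n]=f;cv2.imwrite(f"pics/{n}0.png",f["image"][...,::-1]);print(n,f["vertical_fov"],f["cx"],f["cy"],f["R"],f["t"])
pickle.dump(d,open("f0.pkl","wb"))
s=bot.observe();print(s["clock"],s["position"],s["tool_rot"],s["grip_width"],bot.pinch_z)
E
```

```text
scene 56.784590463272735 323.26788147577753 194.08034909784232 [[ 0.76840895  0.63989915 -0.00876162]
 [ 0.46078865 -0.56272503 -0.68630486]
 [-0.44409628  0.52332554 -0.72726121]] [-0.45833641 -0.24418891  1.30322757]
top 53.86233205454097 321.3372341424579 191.53289351034022 [[-0.02768649 -0.99927275 -0.02621877]
 [-0.9809325   0.03220713 -0.19166152]
 [ 0.19236657  0.0204124  -0.98111082]] [0.02428229 0.60302777 1.08496097]
0.1 [0.18695149 0.59610893 0.23080862] [-3.14064401e+00  9.09892723e-05  2.83776262e+00] 0.08550581232816305 0.0187
```

View pics/top0.png

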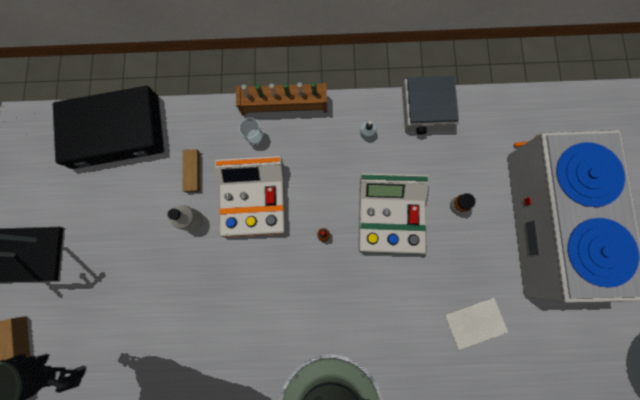

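View pics/scene0.png

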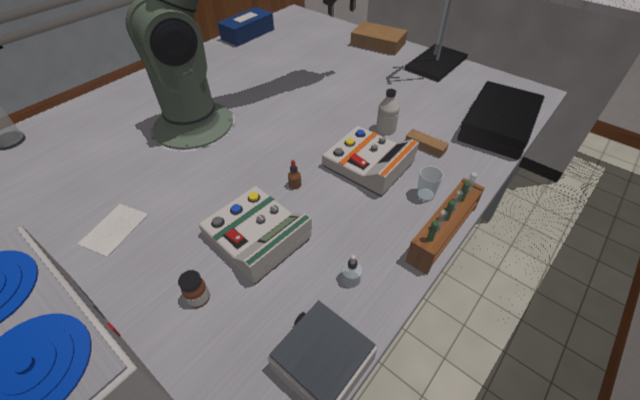

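The top view shows the green-striped meter at columns 360–427, rows 175–255. Its yellow key is near (373,239), blue near (393,239), grey near (414,240), and the red rocker near (414,214). I'll locate these using rays.

```bash
cat > h.py <<'E'
import numpy as np,cv2
def K(f):
    F=200/np.tan(np.radians(f["vertical_fov"]/2));return F
def plane(f,u,v,z):
    d=f["R"].T@np.array([(u-f["cx"])/K(f),(v-f["cy"])/K(f),1]);c=-f["R"].T@f["t"]
    return c+d*(z-c[2])/d[2]
def proj(f,X):
    p=f["R"]@X+f["t"];return p[:2]/p[2]*K(f)+[f["cx"],f["cy"]]
def blobs(f,col,roi):
    hsv=cv2.cvtColor(f["image"],cv2.COLOR_RGB2HSV);H,S,V=cv2.split(hsv)
    m={"yellow":(abs(H.astype(int)-28)<6)&(S>130)&(V>100),"blue":(abs(H.astype(int)-112)<12)&(S>130)&(V>80),"red":((H<6)|(H>174))&(S>150)&(V>90)}[col]
    x0,x1,y0,y1=roi;k=np.zeros(m.shape,np.uint8);k[y0:y1,x0:x1]=m[y0:y1,x0:x1]
    n,l,st,c=cv2.connectedComponentsWithStats(k)
    i=1+np.argmax(st[1:,4]);return c[i],st[i]
E
python3 - <<'E'
from h import *;import pickle
d=pickle.load(open("f0.pkl","rb"))
R={"top":(355,432,172,258),"scene":(198,312,185,278)}
P={}
for n in R:
    f=d[n]
    for c in("yellow","blue","red"):
        p,st=blobs(f,c,R[n]);P[n,c]=plane(f,*p,.061);print(n,c,p,st,P[n,c].round(4))
    # white dot inside red bbox
    p,st=blobs(f,"red",R[n]);x,y,w,h=st[:4];g=f["image"][y:y+h,x:x+w].min(2);print(g)
y=(P["top","yellow"]+P["scene","yellow"])/2;b=(P["top","blue"]+P["scene","blue"])/2
for n in R:
    v=P[n,"yellow"]-P[n,"blue"];print(n,np.linalg.norm(v),"yaw",np.arctan2(-v[0],v[1]))
E
cd pics; python3 -c "
import cv2
a=cv2.imread('top0.png')[165:265,345:445];b=cv2.imread('scene0.png')[180:280,200:320]
cv2.imwrite('c0.png',cv2.hconcat([cv2.resize(a,(400,400),interpolation=2),cv2.resize(b,(400,400),interpolation=2)]))"
```

```text
top yellow [372.375      237.84722222] [368 234  10   9  72] [ 0.4651 -0.1344  0.061 ]
top blue [392.7260274  238.67123288] [388 234  10  10  73] [ 0.4611 -0.1915  0.061 ]
top red [413.53781513 214.88235294] [410 206   9  17 119] [ 0.5267 -0.2547  0.061 ]
[[ 18  22  31  56  76  69  47  31  49]
 [ 18  23  59 100 124 117  80  39  46]
 [ 17  30  73 121 140 129  86  37  43]
 [ 18  24  61 102 124 116  71  32  45]
 [ 15  15  31  57  75  66  39  20  49]
 [ 16  14  16  23  28  21  14  16  56]
 [ 16  10  10  12  17  11  16  22  58]
 [ 11  14  18  14  14  10  11  22  57]
 [ 15  11  10   9  13   9  11  20  57]
 [ 17  17  14  17  12  18  14  21  54]
 [ 17  15  14  14  14   7   8  19  50]
 [ 10  10  10  11  12  12  14  14  45]
 [ 13  12  16   8  15  12  13  16  43]
 [ 13  12   9  16  14  13   9  18  40]
 [ 13  13  13   9  14   9  10  12  42]
 [ 14  12   9  12  14  10  11  18  46]
 [ 14  14  10  10   9  12   7  16  47]]
scene yellow [253.05263158 196.21052632] [249 193   9   8  57] [ 0.4678 -0.1353  0.061 ]
scene blue [235.54385965 208.10526316] [231 205  10   7  57] [ 0.4638 -0.1926  0.061 ]
scen
[... 476 characters left out ...]
45  45  47  47  53  78 124 151]
 [ 45  46  46  46  47  47  46  45  46  48  59  80  87  88  51  68 110]
 [ 42  44  45  45  46  47  47  46  45  59 101 132 138 130  66  46  60]
 [ 41  42  43  43  45  46  47  46  49  86 140 159 156 130  67  46  44]
 [ 58  44  43  43  43  45  46  46  50  85 133 139 127  87  49  46  44]
 [116  65  44  43  42  43  44  44  44  52  70  76  64  50  43  44  44]
 [157 119  65  44  41  42  43  43  45  45  46  48  45  44  45  43  45]
 [165 157 120  65  43  42  42  42  42  44  45  46  43  43  42  42  44]
 [165 165 156 119  69  46  40  42  42  43  45  44  44  43  41  43  45]]
top 0.05719414862851658 yaw -0.07015739973881863
scene 0.05744708853720347 yaw -0.06836555267480483
```

View pics/c0.png

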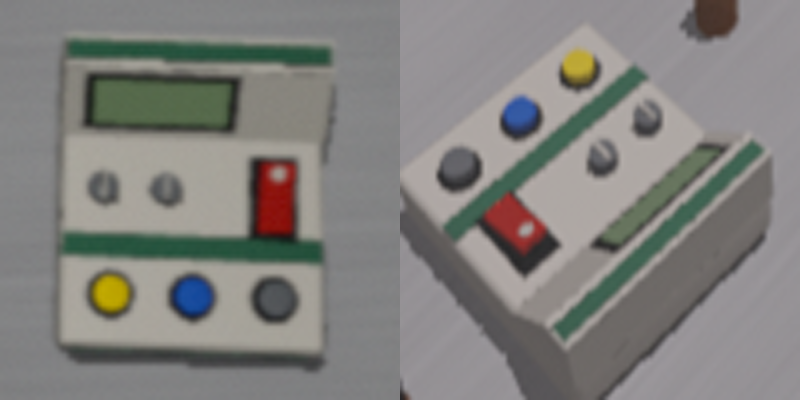

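The crops confirm the layout: the white dot is on the far end of the rocker, raised. In the next step I'll get the dot position while starting the transfer at height.

Run:
```python
from h import *;import pickle
d=pickle.load(open("f0.pkl","rb"))
for n,(x0,y0,x1,y1) in {"top":(410,205,418,212),"scene":(233,233,242,242)}.items():
    f=d[n];g=f["image"][y0:y1,x0:x1].min(2).astype(float);g=np.clip(g-60,0,None)
    Y,X=np.mgrid[y0:y1,x0:x1];p=(g*X).sum()/g.sum(),(g*Y).sum()/g.sum();print(n,p,plane(f,*p,.069))
```

```text
top (np.float64(414.2153846153846), np.float64(207.97692307692307)) [ 0.54529252 -0.25631238  0.069     ]
scene (np.float64(238.0583717357911), np.float64(236.14592933947773)) [ 0.5428235  -0.25146457  0.069     ]
```

Call:
arm_command(commands=[[[30,-35,0],0.03,1],[[30,-35,0],0.03,1],[[30,-35,0],0.03,1],[[30,-35,0],0.03,1],[[30,-35,0],0.03,1],[[30,-35,0],0.03,1],[[30,-35,0],0.03,1],[[30,-35,0],0.024,1],[[15,-40,0],0,1],[[15,-40,0],0,1],[[15,-40,0],0,1],[[15,-40,0],0,1],[[10,-40,0],0,1],[[10,-40,0],0,1],[[10,-40,0],0,1],[[10,-40,0],0,1],[[5,-40,0],0,1],[[5,-40,0],0,1],[[5,-40,0],0,1],[[0,0,0],0,1]], newtons=20)

```text
clock: 2.1
position: [0.5415, -0.1293, 0.2311]
tool_rot: [-3.139, -0.0, 3.065]
force: [-0.0, 0.3, 0.4]
grip_width: 0.0002
finger_force: 0.0
```

Call:
arm_command(commands=[[[2,-40,0],0,1],[[2,-40,0],0,1],[[1,-40,0],0,1],[[0,-6,-30],0,1],[[0,0,-40],0,1],[[0,0,-40],0,1],[[0,0,-26],0,1],[[0,0,0],0,1],[[0,0,0],0,1]])

```text
clock: 3.0
position: [0.5471, -0.2496, 0.0958]
tool_rot: [3.142, -0.0, 3.072]
force: [1.0, 0.7, 1.2]
grip_width: 0.0001
finger_force: 0.0
```

Run:
```python
from workcell import bot, grab_frame
import cv2
I=[]
for n,(x,y) in{"scene":(200,170),"top":(345,160)}.items():
    f=grab_frame(n);I.append(cv2.resize(f["image"][y:y+110,x:x+110,::-1],(400,400),interpolation=2))
cv2.imwrite("pics/a1.png",cv2.hconcat(I));s=bot.observe();print(s["position"],s["force"])
```

```text
[ 0.54783419 -0.2499106   0.09698019] [ 0.79027284 -0.75172336 -0.62733877]
```

View pics/a1.png

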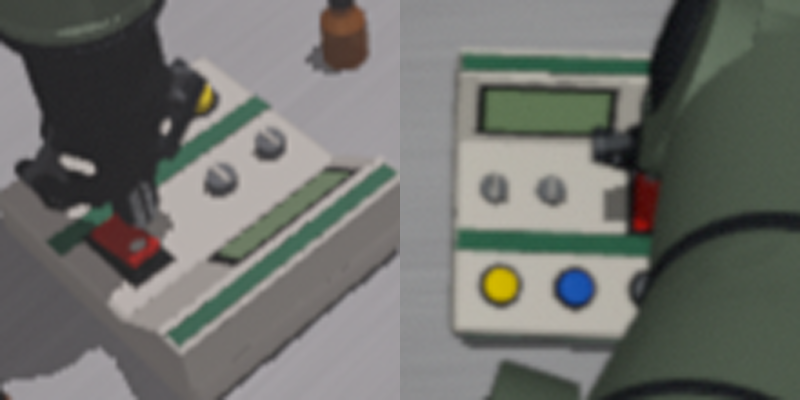

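The scene view shows the closed fingertips just above the rocker, with nothing else in the way. I'll correct y by −5 mm and lower gently.

Call:
arm_command(commands=[[[0,-5,-5],0,1],[[0,0,-5],0,1],[[0,0,-5],0,1],[[0,0,-4],0,1],[[0,0,-3],0,1],[[0,0,-2],0,1],[[0,0,-2],0,1],[[0,0,-2],0,1],[[0,0,-2],0,1],[[0,0,0],0,1]])

```text
clock: 4.1
position: [0.547, -0.2546, 0.0651]
tool_rot: [3.142, -0.0, 3.072]
force: [0.2, 0.8, 0.3]
grip_width: 0.0002
finger_force: 0.0
```

Call:
arm_command(commands=[[[0,0,-1],0,1],[[0,0,-1],0,1],[[0,0,-1],0,1],[[0,0,0],0,1]])

```text
clock: 4.5
position: [0.5474, -0.2547, 0.0624]
tool_rot: [-3.141, 0.001, 3.072]
force: [3.9, 0.7, 3.3]
grip_width: 0.0003
finger_force: 2.1
```

Call:
arm_command(commands=[[[0,0,-1],0,1],[[0,0,0],0,1]])

```text
clock: 4.7
position: [0.5476, -0.2547, 0.062]
tool_rot: [-3.141, 0.001, 3.072]
force: [1.8, 1.7, 13.4]
grip_width: 0.0001
finger_force: 7.1
```

Force jumped to 13 N, so the rocker is likely at its stop. I'll raise and move aside toward the yellow key, staying high, then look.

Call:
arm_command(commands=[[[0,0,10],0,1],[[0,0,30],0,1],[[0,0,30],0,1],[[-20,30,10],0,1],[[-20,30,0],0,1],[[-20,30,0],0,1],[[-20,29,0],0,1],[[0,0,0],0,1],[[0,0,0],0,1]])

```text
clock: 5.6
position: [0.4667, -0.1353, 0.1417]
tool_rot: [-3.142, -0.0, 3.073]
force: [0.4, -0.3, 0.2]
grip_width: 0.0002
finger_force: 0.0
```

Run:
```python
from workcell import bot, grab_frame
import cv2
I=[]
for n,(x,y) in{"scene":(200,170),"top":(345,160)}.items():
    f=grab_frame(n);I.append(cv2.resize(f["image"][y:y+110,x:x+110,::-1],(400,400),interpolation=2))
cv2.imwrite("pics/a2.png",cv2.hconcat(I));s=bot.observe();print(s["position"],s["force"])
```

```text
[ 0.4671915  -0.13627343  0.14141164] [ 0.82616962  0.41662932 -0.30548846]
```

View pics/a2.png

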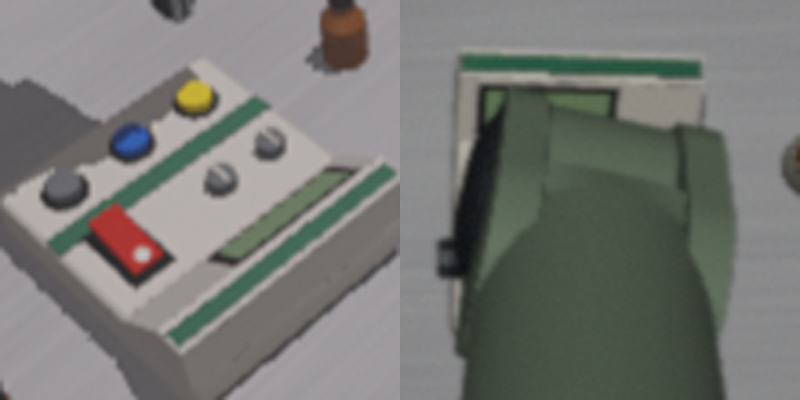

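The rocker now looks tilted far end down, with the dot near scene pixel (239,240). I'll check that against its geometry, and confirm the meter hasn't shifted.

Run:
```python
from h import *;import pickle
from workcell import grab_frame
f0=pickle.load(open("f0.pkl","rb"))["scene"];f=grab_frame("scene")
r=(198,312,185,278)
for g in(f0,f):
    for c in("yellow","blue","red"): print(c,blobs(g,c,r)[0].round(2),end=' ')
    x0,y0,x1,y1=232,232,246,247
    w=np.clip(g["image"][y0:y1,x0:x1].min(2).astype(float)-60,0,None);hs=cv2.cvtColor(g["image"],cv2.COLOR_RGB2HSV)
    Rr=g["image"][y0:y1,x0:x1,0];w[y0+np.arange(0)]=0
    n,l,s,c=cv2.connectedComponentsWithStats((w>20).astype(np.uint8));print([(s[i,4],(c[i]+[x0,y0]).round(2)) for i in range(1,n)])
X=np.array([.5428,-.2515]);
for z in(.069,.061):print(z,proj(f,np.r_[X,z]))
```

```text
yellow [253.05 196.21] blue [235.54 208.11] red [233.32 234.92] [(np.int32(30), array([242.7, 233.9])), (np.int32(16), array([237.31, 236.81])), (np.int32(12), array([243.58, 245.08])), (np.int32(4), array([232.25, 245.25]))]
yellow [253.05 196.19] blue [235.72 208.3 ] red [233.32 234.8 ] [(np.int32(32), array([242.56, 233.94])), (np.int32(25), array([238.6 , 239.44])), (np.int32(13), array([243.54, 245.  ])), (np.int32(4), array([232.25, 245.25]))]
0.069 [238.04046993 236.15014587]
0.061 [238.62927625 238.16636392]
```

The dot dropped about 8 mm (fully on) and the keys haven't moved in the image, so the meter is in place. Next I'll press the yellow key.

Call:
arm_command(commands=[[[0,0,-30],0,1],[[0,0,-25],0,1],[[0,0,-15],0,1],[[0,0,-5],0,1],[[0,0,-3],0,1],[[0,0,-2],0,1],[[0,0,-2],0,1],[[0,0,-1],0,1],[[0,0,-1],0,1],[[0,0,-1],0,1],[[0,0,0],0,1],[[0,0,0],0,1]])

```text
clock: 6.95
position: [0.4672, -0.1357, 0.0564]
tool_rot: [-3.141, 0.001, 3.072]
force: [0.5, -2.4, 3.6]
grip_width: 0.0002
finger_force: 1.6
```

Call:
arm_command(commands=[[[0,0,-1],0,1],[[0,0,-1],0,1],[[0,0,0],0,1],[[0,0,0],0,1]])

```text
clock: 7.35
position: [0.4673, -0.1357, 0.0548]
tool_rot: [-3.142, 0.001, 3.072]
force: [-1.6, -1.0, 18.8]
grip_width: -0.0002
finger_force: 9.1
```

The 18.8 N reading, well above the 4 N spring force, means the key is bottomed. Raising the hand clear.

Call:
arm_command(commands=[[[0,0,5],0,1],[[0,0,20],0,1],[[0,0,40],0,1],[[0,0,40],0,1],[[0,0,40],0,1],[[0,0,20],0,1],[[0,0,0],0,1],[[0,0,0],0,1],[[0,0,0],0,1],[[0,0,0],0,1]])

```text
clock: 8.35
position: [0.4664, -0.1355, 0.2183]
tool_rot: [3.141, -0.002, 3.072]
force: [-0.3, 0.3, -0.2]
grip_width: 0.0003
finger_force: 0.0
```

Run:
```python
from workcell import bot, grab_frame
from h import *
f=grab_frame("scene");cv2.imwrite("pics/a3.png",f["image"][...,::-1])
for c in("yellow","blue","red"): print(c,blobs(f,c,(198,312,185,278))[0].round(2))
s=bot.observe();print(s["position"],s["force"])
```

```text
yellow [253.15 196.33]
blue [235.35 208.02]
red [233.35 234.79]
[ 0.46657034 -0.13555692  0.21841723] [-0.32494286  0.43971976  0.55846369]
```

View pics/a3.png

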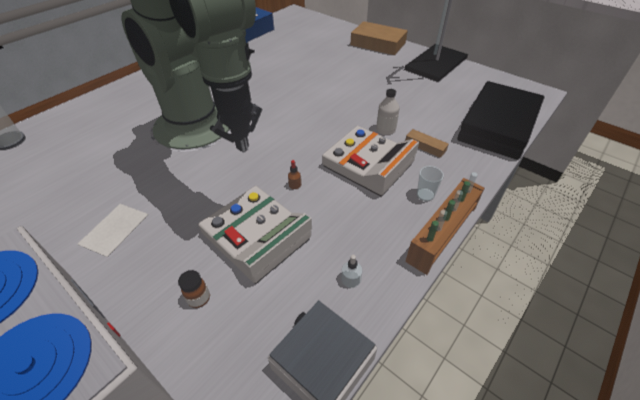

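The hand is clear, the yellow key is back up at (253,196), the rocker is on, and everything else is where it was.

```bash
python3 -c "
from workcell import ticket
print(ticket.job_done())"
```

```text
the job is handed in; nothing more can be done
None
```

The pH meter is switched on, its yellow key was pressed to the stop (about 19 N) and sprang back up, the hand is clear with nothing visibly moved, and the job is handed in; no verdict was returned.

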